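# Regrip cartridges over a slanted rest, bed them and scan the label

## Task

Book the sample cartridges into the storage bed: first lift every cartridge out of the upright rack and park them all on the slanted rest, one in each seat, foot end down at the stop and cap up. When all are parked there, move each over and lay it level in a seat of the storage bed, foot end at the stop and cap at the open side. Then pick up the hand scanner, hold its nose about 7 cm in front of the middle of the bed's label plate, pointing squarely at it and still for three seconds, and lay the scanner back flat along the middle of its mat, without disturbing the jar, the glue stick and the dropper bottle.

Things in the scene. Friction and masses are not known exactly. Their poses are not given: they have to be found in the camera images.
- rack: white plastic block, 148 x 46 x 50 mm, fixed; origin at the centre of its underside. Three vertical square holes, 26 mm wide and 45 mm deep, in a row along its x at x = -50, 0, 50 mm; two or three of them hold a cartridge
- slanted_rest: fixed aluminium stand, about 196 x 120 mm, that carries the sloping seats (carrier); origin at the centre of its underside. A seat (here and on the bed) is a pair of 90 degree V saddles, each 10 mm long, with 53 mm free between them for fingers, and an end stop 30 mm wide, 6 mm higher than the axis of a seated cartridge; the saddles end 5 mm below that axis
- carrier: 45 degree sloping plate facing the robot's right, 6 mm thick, with 3 seats; origin on its underside, 62 mm above the worktop; x level, y down the slope, z square out. Seats at x = -60, 0, 60 mm; saddle centres at y = 50 and -13, stop face at y = 70. A seated cartridge lies along y, axis at z = 30, foot at the stop, cap top at y = -70 (upper end); plate y = -46 to 76
- bed: fixed level storage bed, base 196 x 124 x 10 mm; origin on its underside (worktop), below the middle seat. 3 seats as on the carrier, turned round: at x = -60, 0, 60 mm, saddle centres at y = -50 and 13, stop face at y = -70. A cartridge lies along y, axis at z = 42, foot at the stop, cap at the open +y side (top at y = 70). The label plate stands at its +x end, 115 mm high
- label_plate: label plate 56 x 80 mm with a striped paper label on the bed's far end, leaning back; origin at the centre of its face; its z points square out of the face (toward the robot and 25 degrees upward), its x points up its slope and away from the robot, its y runs level along the bed's y
- scanner: grey hand scanner, 150 x 34 x 34 mm, lying flat; handle 24 mm wide from x = -78 to 31 mm, head 34 mm wide from x = 31 to 75. Origin on its underside; x points the way it looks, out of the nose; z is up when it lies on the mat. 140 g nominal, centre of mass near x = 5 mm
- scanner_nose (a point): middle of the scanner's nose window, 75 mm ahead of the scanner's origin and 17 mm above its underside
- scanner_mat: black rubber mat 190 x 60 x 2 mm, fixed on the worktop; origin at the centre of its underside; its x runs along its length
- jar: small screw-top jar, 43 mm wide and 51 mm high; leave alone
- stick: standing glue stick, 22 mm wide and 74 mm high; leave alone
- dropper: dropper bottle, 28 mm wide and 92 mm high; leave alone
- cartridge_1: round metal cartridge, 140 mm long, tube 24 mm in diameter, with a black knurled cap 26 mm in diameter on its last 28 mm; 90 g nominal; all alike. Origin at the centre of its foot end, z along its axis toward the cap. In the rack its foot is 5 mm above the worktop and its upper 95 mm stand out. May be absent
- cartridge_1_middle (a point): point on the axis of cartridge_1, halfway along (70 mm from the foot)
- cartridge_1_top (a point): centre of the cap's top of cartridge_1 (140 mm from the foot)
- cartridge_2: round metal cartridge, 140 mm long, tube 24 mm in diameter, with a black knurled cap 26 mm in diameter on its last 28 mm; 90 g nominal; all alike. Origin at the centre of its foot end, z along its axis toward the cap. In the rack its foot is 5 mm above the worktop and its upper 95 mm stand out. May be absent
- cartridge_2_middle (a point): point on the axis of cartridge_2, halfway along (70 mm from the foot)
- cartridge_2_top (a point): centre of the cap's top of cartridge_2 (140 mm from the foot)
- cartridge_3: round metal cartridge, 140 mm long, tube 24 mm in diameter, with a black knurled cap 26 mm in diameter on its last 28 mm; 90 g nominal; all alike. Origin at the centre of its foot end, z along its axis toward the cap. In the rack its foot is 5 mm above the worktop and its upper 95 mm stand out. May be absent
- cartridge_3_middle (a point): point on the axis of cartridge_3, halfway along (70 mm from the foot)
- cartridge_3_top (a point): centre of the cap's top of cartridge_3 (140 mm from the foot)

How it is judged (in metres and radians):
On the way, in this order (a step that is already met when the one before it is completed fails the run):
1. all cartridges are parked together on the slanted rest, each in a seat with its foot end at the stop and its cap up, released (z of cartridge_1_middle in the frame of carrier between 0.026 and 0.034 m and y of cartridge_1 in the frame of carrier between 0.055 and 0.073 m and x of cartridge_1_middle in the frame of carrier between -0.075 and 0.075 m and y of cartridge_1_top in the frame of carrier between -0.09 and -0.04 m and angle between the z axis of each of cartridge_1, cartridge_2, cartridge_3 and the y axis of carrier, either way round below 0.1 rad and linear speed of each of cartridge_1, cartridge_2, cartridge_3 below 0.02 m/s and contact force between the fingers and cartridge_1 below 0.3 N and z of cartridge_2_middle in the frame of carrier between 0.026 and 0.034 m and y of cartridge_2 in the frame of carrier between 0.055 and 0.073 m and x of cartridge_2_middle in the frame of carrier between -0.075 and 0.075 m and y of cartridge_2_top in the frame of carrier between -0.09 and -0.04 m and contact force between the fingers and cartridge_2 below 0.3 N and z of cartridge_3_middle in the frame of carrier between 0.026 and 0.034 m and y of cartridge_3 in the frame of carrier between 0.055 and 0.073 m and x of cartridge_3_middle in the frame of carrier between -0.075 and 0.075 m and y of cartridge_3_top in the frame of carrier between -0.09 and -0.04 m and contact force between the fingers and cartridge_3 below 0.3 N), for 0.3 s.
2. all cartridges lie level in seats of the storage bed, foot end at the stop, released (z of cartridge_1_middle in the frame of bed between 0.038 and 0.046 m and y of cartridge_1 in the frame of bed between -0.073 and -0.055 m and x of cartridge_1_middle in the frame of bed between -0.075 and 0.075 m and y of cartridge_1_top in the frame of bed between 0.04 and 0.09 m and angle between the z axis of each of cartridge_1, cartridge_2, cartridge_3 and the y axis of bed, either way round below 0.1 rad and linear speed of each of cartridge_1, cartridge_2, cartridge_3 below 0.02 m/s and contact force between the fingers and cartridge_1 below 0.3 N and z of cartridge_2_middle in the frame of bed between 0.038 and 0.046 m and y of cartridge_2 in the frame of bed between -0.073 and -0.055 m and x of cartridge_2_middle in the frame of bed between -0.075 and 0.075 m and y of cartridge_2_top in the frame of bed between 0.04 and 0.09 m and contact force between the fingers and cartridge_2 below 0.3 N and z of cartridge_3_middle in the frame of bed between 0.038 and 0.046 m and y of cartridge_3 in the frame of bed between -0.073 and -0.055 m and x of cartridge_3_middle in the frame of bed between -0.075 and 0.075 m and y of cartridge_3_top in the frame of bed between 0.04 and 0.09 m and contact force between the fingers and cartridge_3 below 0.3 N), for 0.3 s.
3. the scanner's nose is held 40 to 100 mm in front of the label plate, over its middle within 18 mm, pointing squarely at it within 0.2 rad, still for two seconds (z of scanner_nose in the frame of label_plate between 0.04 and 0.1 m and x of scanner_nose in the frame of label_plate between -0.018 and 0.018 m and y of scanner_nose in the frame of label_plate between -0.018 and 0.018 m and angle between the x axis of scanner and the z axis of label_plate, either way round below 0.2 rad and z of scanner in the frame of label_plate above 0.08 m and linear speed of scanner below 0.03 m/s and angular speed of scanner below 0.3 rad/s), for 2 s.
At the end, for the whole second after the job is handed in: each cartridge at rest in a bed seat (axis within 0.1 rad, height within 4 mm, foot end within 15 mm of the stop, cap at the other end), released; scanner flat and at rest on its mat, origin within 35 mm of the mat's centre, along it within 0.3 rad (all of step 2 and horizontal distance between scanner and scanner_mat below 0.035 m and angle between the x axis of scanner and the x axis of scanner_mat, either way round below 0.3 rad and angle between scanner's own z axis and vertical below 0.1 rad and height (world z) of scanner below 0.008 m and linear speed of scanner below 0.02 m/s); the robot touches nothing.
It fails at once if the jar is moved more than 4 cm or tipped (distance of jar from where it was at the start of the episode above 0.04 m or angle between jar's own z axis and vertical above 0.5 rad).
It fails at once if the stick is moved more than 4 cm or tipped (distance of stick from where it was at the start of the episode above 0.04 m or angle between stick's own z axis and vertical above 0.5 rad).
It fails at once if the dropper is moved more than 4 cm or tipped (distance of dropper from where it was at the start of the episode above 0.04 m or angle between dropper's own z axis and vertical above 0.5 rad).
Of cartridge_1, cartridge_2, cartridge_3 only 2 to 3 are there at a start; the rules pass over those that are not, and their reading is None.
At some moment in a run one of scanner may be knocked a few centimetres aside while the robot is not near it.
It also fails if it takes over 210 s, if anything falls off the work surface, if the arm or the gripper's body presses on something with over 40 N, if the wrist force passes 120 N, or if a joint passes its speed limit or range.

## Robot

A 6-joint arm with a two-finger parallel gripper is mounted at the origin on a cart in front of the work surface, level with it; the furniture and walls round the work are solid. World frame = base frame: x ahead of the robot, y to its left, z up, the work surface at z = 0. Lengths are in mm, angles in degrees, forces in N, time in s.
With the tool pointing down it reaches from about 250 to 850 mm from the base axis. Payload 12.5 kg.
Tool frame: the origin (TCP) lies midway between the tips of the shut fingers; the grasp point (between the pads) lies 19 mm behind it; z points along the fingers, y is the direction in which the jaws open and shut (so a half turn about z gives the same grasp; the last joint's range is limited). The gripper opens to 93 mm and grips with 3 to 60 N. Pads are 15 mm wide; open, the fingers measure 128 mm over their backs; the gripper's body (75 mm by 188 mm) begins 65 mm behind the grasp point.
Start: joints at [-71.196, 20.094, 94.641, -0, 65.266, -4.847], TCP at [220.664, -503.778, 218.633] pointing down, gripper open.
Joint ranges: [-157.81, 157.81], [-45, 120.19], [0.68, 151.7], [-89.99, 269.99], [4.06, 180], [-164.3, 164.3]. Speed limits (degrees/s): [127.2, 127.2, 159.86, 180, 180, 180].

## Interface

Orientations are given as [roll, pitch, yaw] about the fixed x, y, z axes, in that order (R = Rz(yaw) Ry(pitch) Rx(roll)).
In Python, from plant import env gives the robot as it stands. The module is installed in compiled form; this text tells all that it offers. Calls block until the motion is done:
- env.movep(position, orientation): joint-space move of the TCP to a pose.
- env.movel(position, frame=None, speed=150, contact_N=None): straight line of the TCP; frame=None keeps the orientation; speed is the mean speed in mm/s. With contact_N (N) it stops when the force on the tool has changed by that much, and returns True; else False.
- env.move_joints(angles): joint-space move.
- env.command_gripper(opening, f_grip=None): opening from 0.0 (shut) to 1.0 (fully open); f_grip is the grip in N (None keeps the last); returns when the fingers have stopped.
- env.dwell(seconds).
- env.solve_ik(position, orientation): joint angles nearest the present ones, or None.
- env.get_state(): the state.
- env.grab_frame(name): name is "scene" or "top" or "wrist"; returns a dict with "img" (384x512x3 uint8, red, green, blue), "vfov" (degrees; the focal length in pixels is half the picture's height over the tangent of half this angle, whatever the lens; pixels are square), "cx", "cy" (the principal point, pixels), "k1" (the pictures are not rectified: a ray, as slopes to the right and down, at radius r is drawn at 1 + k1 r^2 times it, then the intrinsics apply), "pose" (4x4, takes a point from camera to world coordinates). Camera axes: x right, y down, z forward; pixel columns grow to the right and rows downward; lengths in mm; the calibration is good to about 2 mm. A picture is of the moment at which its call begins. There is no depth.
A pose or a line that the arm cannot do raises env.MotionError and nothing moves.
- env.close_job(): hands the job in, once; it reports no verdict.
The state is a dict: "clock": time; "joints": joint angles; "qvel": joint speeds; "joint_efforts": joint torques, N m; "ee_pos": TCP position; "eef_rot": TCP orientation; "contact_force": force on the tool from outside, world axes, zero at the start; "moment": the same for the moment, N m; "gripper_width": opening from 0.0 (shut) to 1.0 (fully open).
Only numpy, scipy, OpenCV 4.12 (cv2) and the standard library are available. Lean on these libraries where they do the work, as an engineer would, in place of code of your own. Each camera call takes 0.05 s, during which the arm holds its last target. There are 200 camera calls.

## Working session

There is one attempt and no reset: what is moved stays moved. The work goes in short steps, each a Python script; the robot and the scene stay as the last script left them, time stands still between calls to the robot, and variables do not carry over. Pictures are saved under pics/ and viewed, about 12 in all and at most 16, crops included, and the job is handed in when it is done.

```bash
mkdir -p pics; ls; python3 - <<'E'
from plant import env
import cv2, numpy as np
for n in ["scene","top"]:
    f=env.grab_frame(n); cv2.imwrite(f"pics/{n}0.png",cv2.resize(f["img"][:,:,::-1],(800,600),interpolation=cv2.INTER_CUBIC))
    print(n,f["vfov"],f["cx"],f["cy"],f["k1"],np.round(f["pose"],4).tolist())
print(env.get_state())
E
```

```text
pics
scene 57.659170279251136 257.73135912112843 189.02831034807025 0.022983822795371114 [[-0.8282, -0.3239, 0.4574, 137.9676], [-0.5603, 0.4983, -0.6617, 438.2732], [-0.0136, -0.8043, -0.5941, 683.0036], [0.0, 0.0, 0.0, 1.0]]
top 49.24819951483611 256.95816798645245 192.55154502773138 0.045651125489277536 [[-0.0247, -0.9888, 0.1473, 419.5521], [-0.9997, 0.0243, -0.005, -191.7634], [0.0013, -0.1473, -0.9891, 1150.2375], [0.0, 0.0, 0.0, 1.0]]
{'clock': 0.1, 'joints': array([-7.11959374e+01,  2.01204884e+01,  9.46710951e+01, -5.77278484e-04,
        6.52658610e+01, -4.84622840e+00]), 'qvel': array([-0.03961915, -0.09375124, -0.02781314,  0.00584215,  0.07785549,
       -0.03928794]), 'joint_efforts': array([ 1.22519610e-03, -4.98028493e+01, -2.85701180e+01,  7.00917025e-02,
        2.39844091e-02, -4.57447618e-05]), 'ee_pos': array([ 220.56914077, -503.5140839 ,  218.17706494]), 'eef_rot': array([-1.79942717e+02, -4.33081355e-03,  2.36505306e+01]), 'contact_force': array([-0.26656114,  0.20835424,  0.79616725]), 'moment': array([-0.06369884,  0.02265833, -0.02800632]), 'gripper_width': 1.0000175501568886}
```

View pics/scene0.png

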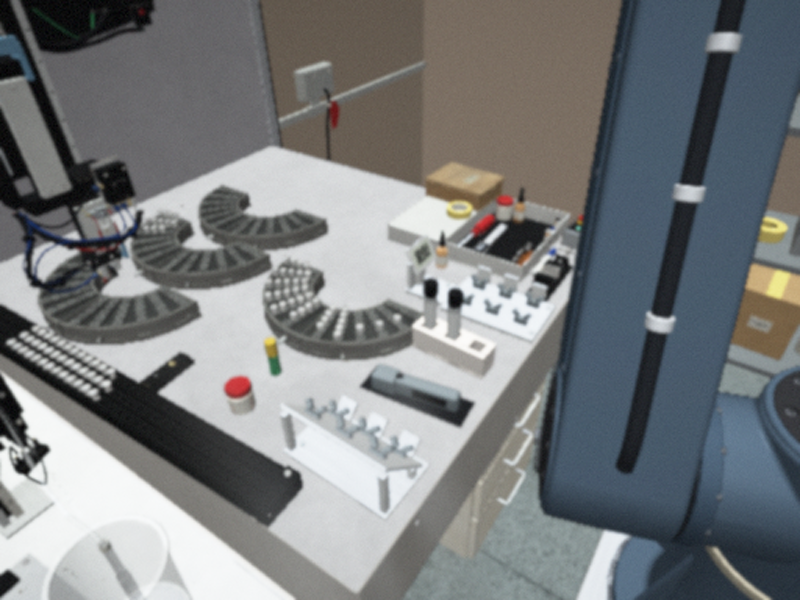

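View pics/top0.png

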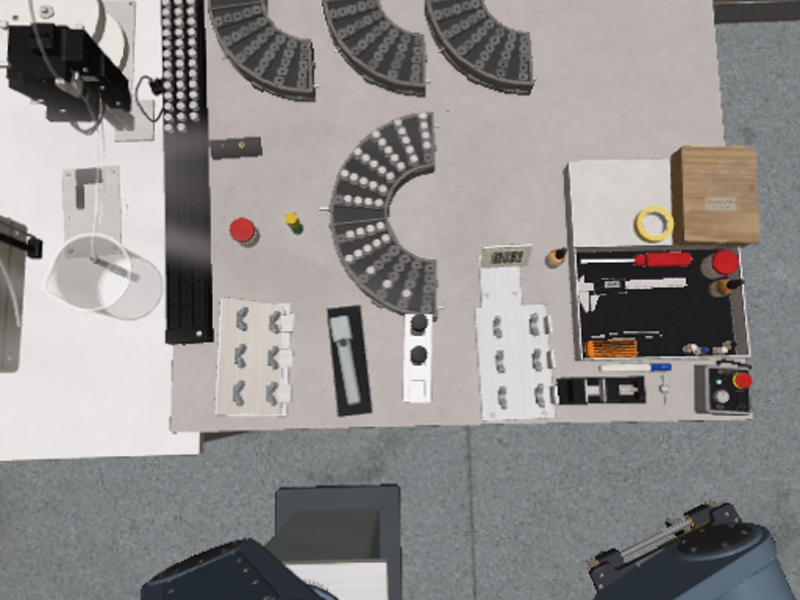

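Top view: two cartridges in the rack (holes at about (419,322) and (419,355) in the enlarged picture). From left to right are the slanted rest, scanner on its mat, rack and bed. The label plate is at (507,257). An enlarged crop will give better pixels.

```bash
python3 - <<'E'
from plant import env
import cv2
f=env.grab_frame("top")["img"][:,:,::-1]
cv2.imwrite("pics/topcrop.png",cv2.resize(f[130:275,130:365],(800,494),interpolation=cv2.INTER_CUBIC))
E
cat > h.py <<'E'
from plant import env
import numpy as np, cv2
from scipy.spatial.transform import Rotation as Ro
def K(f):
    h=f["img"].shape[0]; fl=h/2/np.tan(np.radians(f["vfov"])/2)
    return fl
def ray(f,u,v):
    fl=K(f); d=np.array([(u-f["cx"])/fl,(v-f["cy"])/fl]); s=d.copy()
    for _ in range(20): s=d/(1+f["k1"]*(s@s))
    P=np.array(f["pose"]); return P[:3,3],P[:3,:3]@np.array([s[0],s[1],1])
def at_z(f,u,v,z):
    o,d=ray(f,u,v); return o+d*(z-o[2])/d[2]
def proj(f,p):
    P=np.array(f["pose"]); c=P[:3,:3].T@(np.atleast_2d(p)-P[:3,3]).T
    s=c[:2]/c[2]; r=(s**2).sum(0); s=s*(1+f["k1"]*r)
    return (s*K(f)+np.array([[f["cx"]],[f["cy"]]])).T
def overlay(f,pts,name,crop=None,scale=2,labels=True):
    """pts: list of (segments Nx2x3, color)"""
    im=cv2.resize(f["img"][:,:,::-1],None,fx=scale,fy=scale,interpolation=cv2.INTER_CUBIC)
    for segs,c in pts:
        for a,b in segs:
            p=(proj(f,[a,b])+.5)*scale-.5; cv2.line(im,tuple(int(round(x)) for x in p[0]),tuple(int(round(x)) for x in p[1]),c,1,cv2.LINE_AA)
    if crop: x0,y0,x1,y1=[int(v*scale) for v in crop]; im=im[y0:y1,x0:x1]
    cv2.imwrite("pics/"+name,im)
def pr(*a): print(*[np.round(x,1).tolist() if isinstance(x,np.ndarray) else x for x in a])
E
```

```text
(no output)
```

View pics/topcrop.png

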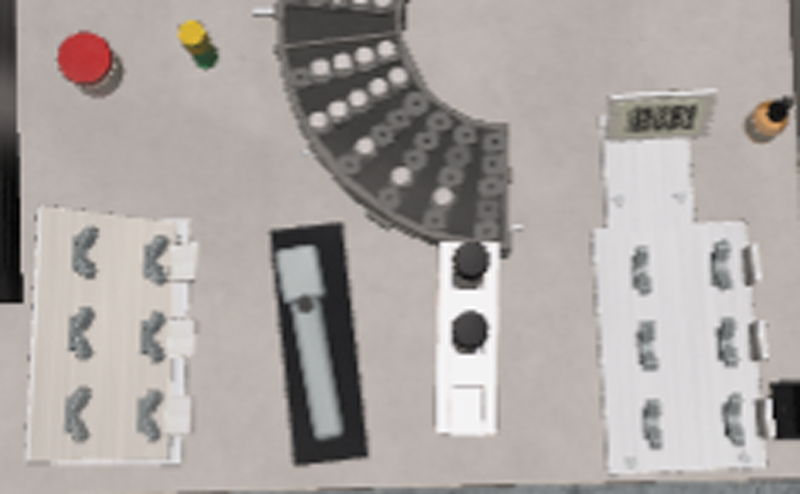

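Crop shows: rack corners at (437,242)–(497,436) with cartridge caps at (471,262) and (470,332), leaving the near hole empty. Scanner nose is at the top (300,248) and its tail at (328,438). Mat runs (308,228)–(332,460). Bed saddles are at (643,270)…(735,418) with the label face at (662,115), and carrier saddles at (87,252)…(150,415).

```bash
python3 - <<'E'
from h import *
f=env.grab_frame("top"); s=800/235
C=lambda u,v,z: at_z(f,130+(u+.5)/s-.5,130+(v+.5)/s-.5,z)
for n,z,l in [("rack",50,[(438,242),(500,242),(435,435),(497,436)]),("caps",145,[(471,258),(470,328)]),
 ("mat",2,[(271,231),(342,224),(297,464),(367,457)]),("scan",34,[(276,250),(316,246),(314,438),(342,436)]),
 ("bedsad",30,[(642,270),(648,346),(653,424),(722,265),(729,342),(735,418)]),("bedbase",10,[(595,228),(608,471),(768,465),(748,222)]),
 ("labelctr",80,[(662,116)]),("carrUp",90,[(84,252),(81,332),(78,413)]),("carrLow",50,[(155,258),(152,336),(150,415)]),
 ("jar",51,[(85,58)]),("stick",74,[(193,33)]),("drop",92,[(779,108)])]:
    print(n); [pr(C(u,v,z)[:2]) for u,v in l]
w=env.grab_frame("wrist"); st=env.get_state()
R=Ro.from_euler("xyz",st["eef_rot"],degrees=True).as_matrix()
P=np.array(w["pose"]); print(np.round(R.T@P[:3,:3],3),np.round(R.T@(P[:3,3]-st["ee_pos"]),1),w["vfov"])
E
```

```text
rack
[561.4, -200.3]
[560.2, -248.5]
[413.3, -194.3]
[411.4, -241.5]
caps
[537.1, -222.7]
[487.6, -220.6]
mat
[579.9, -65.4]
[584.2, -123.1]
[393.2, -84.6]
[397.2, -140.1]
scan
[560.2, -72.7]
[562.6, -104.2]
[413.3, -100.9]
[414.3, -122.5]
bedsad
[537.8, -360.8]
[477.9, -362.7]
[417.6, -363.6]
[540.2, -424.0]
[479.6, -426.0]
[420.8, -427.3]
bedbase
[574.8, -327.6]
[382.0, -329.6]
[383.8, -455.2]
[576.7, -450.9]
labelctr
[650.6, -374.0]
carrUp
[555.3, 64.3]
[495.7, 65.8]
[436.4, 67.2]
carrLow
[554.3, 19.2]
[494.0, 21.2]
[434.0, 22.4]
jar
[714.6, 74.6]
stick
[726.4, -14.2]
drop
[651.9, -460.5]
[[-0.001 -0.971 -0.237]
 [ 1.    -0.001 -0.001]
 [ 0.    -0.237  0.971]] [  64.6    0.5 -165.9] 69.44321316356587
```

```bash
cat >> h.py <<'E'
def T(x,y,z,yaw,R=None):
    M=np.eye(4); M[:3,:3]=Ro.from_euler("z",yaw,degrees=True).as_matrix()@(np.eye(3) if R is None else R); M[:3,3]=[x,y,z]; return M
c=np.sqrt(.5)
RC=np.array([[-1,0,0],[0,-c,-c],[0,-c,c]]).T  # columns x,y,z of carrier for yaw 0
RC=np.column_stack([[-1,0,0],[0,-c,-c],[0,-c,c]])
RL=np.column_stack([[np.sin(np.radians(25)),0,np.cos(np.radians(25))],[0,1,0],[-np.cos(np.radians(25)),0,np.sin(np.radians(25))]])
RL[:,1]=np.cross(RL[:,2],RL[:,0])
from scene import *
def tr(M,p): return np.asarray(p,float)@M[:3,:3].T+M[:3,3]
def seat(M,x,ys,ye,z,): return [tr(M,[[x,ys,z],[x,ye,z]])]
def model():
    L=[]
    rect=lambda M,x0,x1,y0,y1,z:[tr(M,[a,b]) for a,b in zip(*(lambda q:(q,q[1:]+q[:1]))([[x0,y0,z],[x1,y0,z],[x1,y1,z],[x0,y1,z]]))]
    g,r,b=(0,255,0),(0,0,255),(255,0,0)
    L.append((rect(RACK,-74,74,-23,23,50),g))
    for x in(-50,0,50): L.append((rect(RACK,x-13,x+13,-13,13,50),b))
    for M,zt,yy,sy in((CAR,25,(50,-13),70),(BED,37,(-50,13),-70)):
        for x in(-60,0,60):
            for y in yy: L.append((rect(M,x-12,x+12,y-5,y+5,zt),r))
            L.append((rect(M,x-15,x+15,sy,sy+np.sign(sy)*6,zt+11),g))
    L.append((rect(MAT,-95,95,-30,30,2),b)); L.append((rect(SCAN,-78,31,-12,12,34)+rect(SCAN,31,75,-17,17,34),g))
    L.append((rect(LAB,-40,40,-28,28,0),r)); return L
E
cat > scene.py <<'E'
from h import T,RC,RL
RACK=T(487,-221,0,-2.4); BED=T(478,-375.7,0,1.2); CAR=T(495,69,62,-1.4,RC); MAT=T(488.6,-103.3,0,5.6)
SCAN=T(487.3,-100,2,8.9); LAB=T(650.6,-374,79,1.2,RL)
E
python3 - <<'E'
from h import *
for n,p in [("w1",(470,0,200)),("w2",(520,-300,200))]:
    env.movep(p,[180,0,0]); f=env.grab_frame("wrist"); np.save(n+".npy",f,allow_pickle=True); overlay(f,model(),n+".png",scale=1.5625)
print(env.get_state()["clock"])
E
```

```text
3.5417
```

View pics/w1.png

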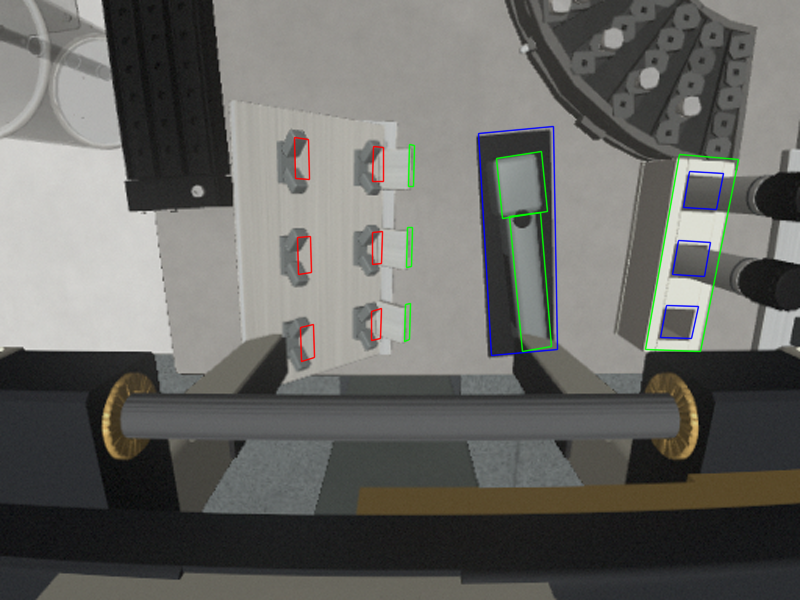

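View pics/w2.png

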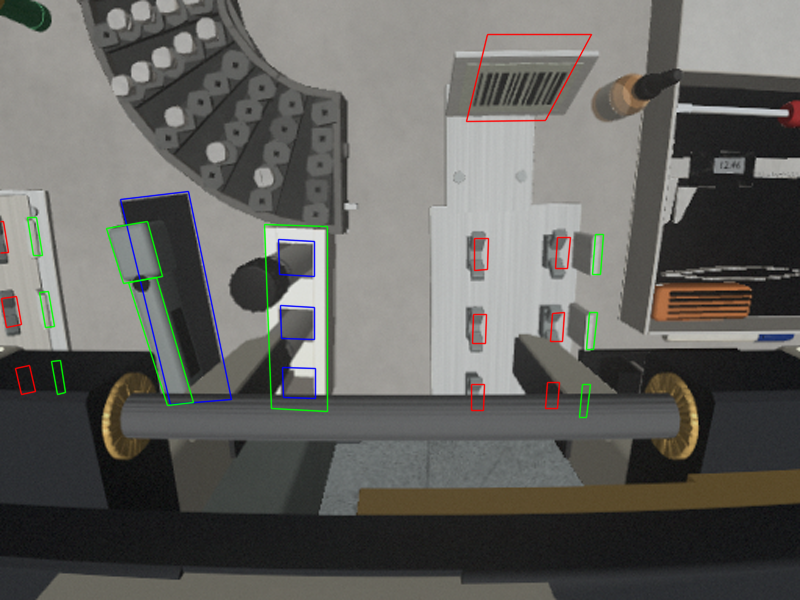

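Overlays fit the rack, carrier, bed, mat and scanner to within about 2 mm. The label plate is 80 mm wide along y, with its centre at about (520,84) in w2 and (661,116) in the top crop. Next I triangulate it and test the IK for all the planned poses.

```bash
cat >> h.py <<'E'
def cart_tool(M_axis, alpha_rel, flip=False):
    pass
def toolR(alpha,yaw,flip=False):
    """tool z=(0,cos a,-sin a) turned by yaw; jaws along world x; camera side up"""
    a=np.radians(alpha); z=np.array([0,np.cos(a),-np.sin(a)]); x=np.array([0,np.sin(a),np.cos(a)])
    if flip: x=-x
    return Ro.from_euler("z",yaw,degrees=True).as_matrix()@np.column_stack([x,np.cross(z,x),z])
def rpy(R): return Ro.from_matrix(R).as_euler("xyz",degrees=True)
def pose(g,R,back=0): return np.asarray(g)+R[:,2]*(19-back), rpy(R)
E
python3 - <<'E'
from h import *
f=env.grab_frame("top"); s=800/235; f2=np.load("w2.npy",allow_pickle=True).item()
a=ray(f,130+661.5/s-.5,130+116.5/s-.5); b=ray(f2,520/1.5625,84/1.5625)
A=np.column_stack([a[1],-b[1]]); t=np.linalg.lstsq(A,b[0]-a[0],rcond=None)[0]; pr("label",a[0]+a[1]*t[0],b[0]+b[1]*t[1])
def J(n,g,R,back=0):
    q=env.solve_ik(*pose(g,R,back)); print(n,None if q is None else np.round(q).tolist())
for fl in (0,1):
    print("flip",fl)
    for a in (0,15,30,45):
        R=toolR(a,-2.4,fl)
        for x in (0,50):
            p=tr(RACK,[x,0,67]); J(f"rack{x} a{a}",p,R); J("  up",p+[0,0,90],R)
        R=toolR(a+45,-1.4,fl)
        for x in (-60,0,60): J(f"car{x} a{a+45}",tr(CAR,[x,8,30]),R); J("  off",tr(CAR,[x,8,90]),R)
    R=toolR(90,1.2,fl)
    for x in (-60,0,60): J(f"bed{x}",tr(BED,[x,-8,42]),R)
E
```

```text
label [649.1, -372.1, 86.9] [648.1, -372.2, 86.7]
flip 0
rack0 a0 [-49.0, 67.0, 77.0, 49.0, 115.0, -64.0]
  up [-49.0, 59.0, 80.0, 51.0, 119.0, -59.0]
rack50 a0 [-46.0, 70.0, 69.0, 54.0, 117.0, -58.0]
  up [-46.0, 61.0, 73.0, 56.0, 120.0, -54.0]
car-60 a45 [-19.0, 41.0, 100.0, 48.0, 66.0, -49.0]
  off [-23.0, 38.0, 98.0, 44.0, 71.0, -47.0]
car0 a45 [-21.0, 37.0, 109.0, 48.0, 63.0, -54.0]
  off [-26.0, 34.0, 106.0, 44.0, 69.0, -51.0]
car60 a45 [-24.0, 34.0, 117.0, 48.0, 61.0, -59.0]
  off [-29.0, 30.0, 115.0, 43.0, 67.0, -56.0]
rack0 a15 [-49.0, 60.0, 81.0, 43.0, 104.0, -63.0]
  up [-49.0, 52.0, 82.0, 45.0, 109.0, -59.0]
rack50 a15 [-46.0, 63.0, 73.0, 47.0, 106.0, -59.0]
  up [-46.0, 55.0, 75.0, 48.0, 110.0, -54.0]
car-60 a60 [-14.0, 36.0, 101.0, 36.0, 56.0, -37.0]
  off [-18.0, 33.0, 99.0, 33.0, 62.0, -36.0]
car0 a60 [-15.0, 32.0, 110.0, 38.0, 53.0, -41.0]
  off [-20.0, 28.0, 108.0, 34.0, 59.0, -40.0]
car60 a60 [-17.0, 28.0, 118.0, 39.0, 50.0, -46.0]
  off [-23.0, 24.0, 116.0, 34.0, 57.0, -44.0]
rack0 a30 [-47.0, 53.0, 85.0, 38.0, 92.0, -62.0]
  up [-47.0, 45.0, 86.0, 38.0, 98.0, -57
[... 2242 characters left out ...]
, 110.0, 21.0, 45.0, 157.0]
  off [-13.0, 25.0, 109.0, 19.0, 51.0, 156.0]
car60 a75 [-9.0, 24.0, 119.0, 23.0, 41.0, 154.0]
  off [-15.0, 20.0, 117.0, 20.0, 48.0, 153.0]
rack0 a45 [-44.0, 46.0, 90.0, 32.0, 79.0, 121.0]
  up [-44.0, 39.0, 89.0, 32.0, 87.0, 126.0]
rack50 a45 [-41.0, 49.0, 83.0, 34.0, 81.0, 125.0]
  up [-41.0, 42.0, 82.0, 33.0, 88.0, 130.0]
car-60 a90 None
  off None
car0 a90 None
  off None
car60 a90 None
  off None
bed-60 [-47.0, 37.0, 99.0, -0.0, 43.0, 131.0]
bed0 [-43.0, 41.0, 92.0, -0.0, 47.0, 136.0]
bed60 [-39.0, 45.0, 84.0, -0.0, 51.0, 139.0]<stdin>:6: UserWarning: Gimbal lock detected. Setting third angle to zero since it is not possible to uniquely determine all angles.
```

```bash
cat >> h.py <<'E'
from scene import *
def log(*a):
    s=env.get_state(); print(*a,"t",round(s["clock"],1),"w",round(s["gripper_width"]*93,1),"p",np.round(s["ee_pos"],1).tolist(),"F",np.round(s["contact_force"],1).tolist())
def rack_to_carrier(hx,cx,gd=62,foot=67):
    R=toolR(30,-2.4); g=tr(RACK,[hx,0,5+gd])
    env.movep(*pose(g,R,80)); env.command_gripper(.38,25); env.movel(pose(g,R)[0],speed=80); log("at rack")
    env.command_gripper(0,25); log("gripped")
    if env.get_state()["gripper_width"]*93<15: return print("MISSED")
    env.movel(pose(g+[0,0,55],R)[0],speed=60); env.movel(pose(g+[0,0,110],R)[0]); log("lifted")
    R=toolR(75,-1.4); G=lambda z: tr(CAR,[cx,foot-gd,z])
    env.movep(*pose(G(90),R)); env.movel(pose(G(45),R)[0]); log("above seat")
    print(env.movel(pose(G(28.5),R)[0],speed=25,contact_N=6)); log("down")
    env.command_gripper(.42); log("open"); env.movel(pose(G(30),R,90)[0])
E
python3 - <<'E'
from h import *
rack_to_carrier(50,-60)
env.movep((470,0,230),[180,0,0]); f=env.grab_frame("wrist"); overlay(f,[],"w3.png",scale=1.5625); log("end")
E
```

```text
at rack t 7.5 w 35.4 p [537.7, -206.8, 57.8] F [-0.3, 2.0, 1.3]
gripped t 7.8 w 23.4 p [537.4, -206.9, 57.7] F [-3.0, -1.2, 4.9]
lifted t 9.4 w 23.6 p [537.5, -206.6, 167.1] F [0.2, 0.2, -1.4]
above seat t 10.8 w 23.3 p [554.3, 36.2, 71.6] F [0.7, -0.0, -0.3]
True
down t 11.3 w 23.4 p [553.8, 46.3, 62.3] F [-1.1, -1.0, 0.0]
open t 11.8 w 39.3 p [554.0, 45.9, 62.3] F [-0.4, 0.2, -0.4]
end t 14.2 w 39.1 p [470.0, 0.0, 229.6] F [0.3, -0.5, -0.7]
```

View pics/w3.png

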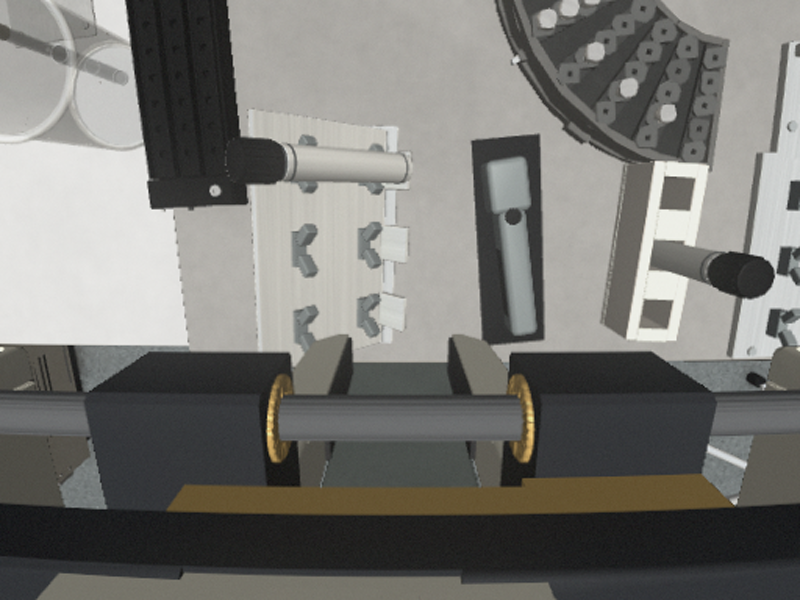

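The first cartridge lies in the top seat, foot at the stop (about (408,166)), cap up at (250,160), and straight over both saddles. Now the second.

```bash
python3 - <<'E'
from h import *
rack_to_carrier(0,60)
env.movep((440,0,230),[180,0,0]); f=env.grab_frame("wrist"); np.save("w4.npy",f,allow_pickle=True)
seg=[tr(CAR,[[x,70,30],[x,-70,30]]) for x in (-60,60)]
overlay(f,[(seg,(0,0,255))],"w4.png",scale=1.5625); log("end")
E
```

```text
at rack t 17.8 w 35.3 p [487.7, -204.8, 57.8] F [0.0, 1.5, 2.2]
gripped t 18.2 w 23.2 p [487.6, -204.8, 57.6] F [-1.4, -1.5, 2.8]
lifted t 19.8 w 23.5 p [487.5, -204.5, 167.1] F [-0.0, -0.2, -0.9]
above seat t 21.1 w 23.6 p [434.6, 39.2, 71.7] F [0.1, -0.3, -1.6]
True
down t 21.7 w 23.3 p [433.9, 49.1, 62.6] F [-0.9, 0.1, 0.2]
open t 22.2 w 38.9 p [434.2, 48.7, 62.8] F [-0.4, -0.2, 0.3]
end t 24.6 w 39.1 p [439.8, 0.0, 229.6] F [-0.1, 0.4, 0.3]
```

View pics/w4.png

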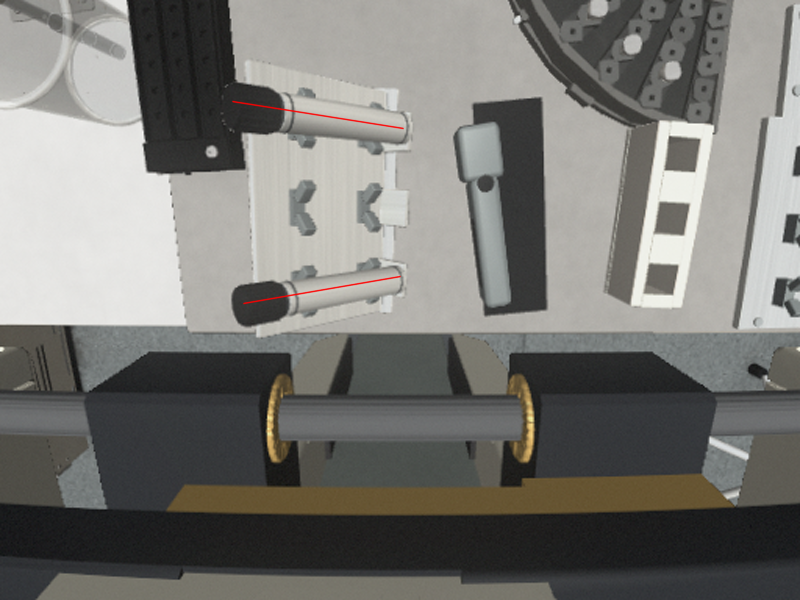

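Both cartridges are seated with feet at the stops. The scanner has been knocked a few centimetres left on its mat, so I'll re-measure it later. Next the transfer to the bed.

```bash
cat >> h.py <<'E'
def carrier_to_bed(cx,bx,yg=8,foot=-67):
    R=toolR(45,-1.4); G=lambda z: tr(CAR,[cx,yg,z]); gd=70-yg
    env.movep(*pose(G(30),R,100)); env.command_gripper(.42,25); env.movel(pose(G(30),R)[0],speed=80); log("at carrier")
    env.command_gripper(0,25); log("gripped")
    if env.get_state()["gripper_width"]*93<15: return print("MISSED")
    env.movel(pose(G(60),R)[0],speed=60); env.movel(pose(G(140),R)[0]); log("lifted")
    R=toolR(90,1.2); B=lambda z: tr(BED,[bx,foot+gd,z])
    env.movep(*pose(B(130),R)); env.movel(pose(B(57),R)[0]); log("above seat")
    print(env.movel(pose(B(40.5),R)[0],speed=25,contact_N=6)); log("down")
    env.command_gripper(.42); log("open"); env.movel(pose(B(42),R,90)[0])
E
python3 - <<'E' 2>/dev/null
from h import *
carrier_to_bed(60,-60)
carrier_to_bed(-60,0)
env.movep((440,-330,230),[180,0,0]); f=env.grab_frame("wrist"); np.save("w5.npy",f,allow_pickle=True)
seg=[tr(BED,[[x,-70,42],[x,70,42]]) for x in (-60,0)]
overlay(f,[(seg,(0,0,255))],"w5.png",scale=1.5625); log("end")
E
```

```text
at carrier t 28.3 w 38.9 p [434.9, 56.8, 64.3] F [0.3, 0.3, -0.1]
gripped t 28.7 w 23.2 p [433.2, 57.1, 64.1] F [-8.7, -4.8, 4.4]
lifted t 30.0 w 23.3 p [432.5, -20.2, 141.5] F [0.3, 0.4, -0.7]
above seat t 32.0 w 23.3 p [418.5, -382.0, 38.5] F [-0.6, -0.1, -0.2]
True
down t 32.5 w 23.4 p [417.8, -382.0, 25.5] F [-1.6, -0.3, 3.2]
open t 33.0 w 38.9 p [417.9, -381.8, 25.5] F [-0.1, 0.5, -0.2]
at carrier t 36.8 w 39.2 p [554.9, 53.8, 64.4] F [-0.0, 0.1, -0.4]
gripped t 37.2 w 23.3 p [553.4, 54.1, 64.1] F [-8.0, -3.7, 3.3]
lifted t 38.5 w 23.3 p [552.4, -23.2, 141.3] F [-0.5, 0.2, -0.1]
above seat t 40.5 w 23.1 p [478.5, -380.8, 38.6] F [0.0, -0.2, -0.2]
True
down t 41.0 w 23.3 p [477.7, -380.7, 24.7] F [-0.7, -0.2, 2.8]
open t 41.5 w 39.2 p [477.7, -380.4, 24.6] F [0.6, 0.2, -0.1]
end t 43.7 w 39.1 p [439.9, -330.0, 229.4] F [0.1, 0.4, 0.1]
```

View pics/w5.png

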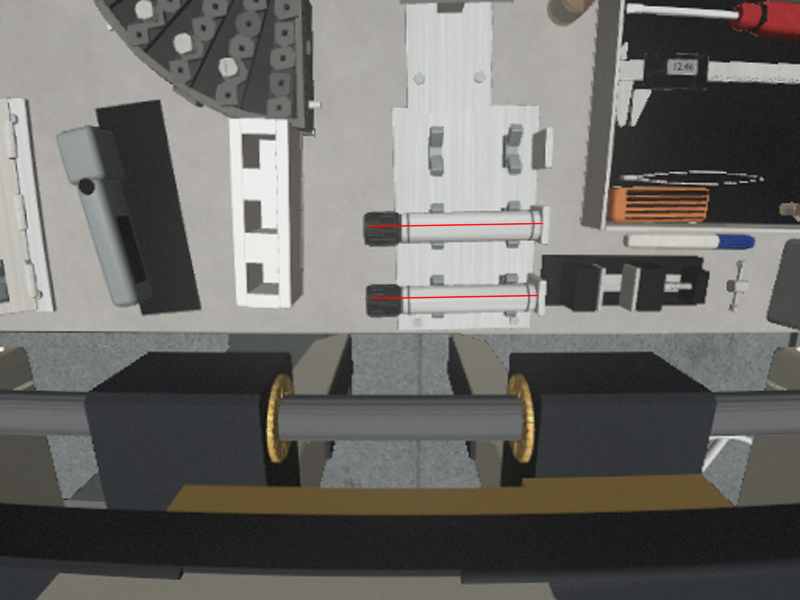

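Both cartridges lie level in the bed seats (nearest robot and middle), caps at the open side, feet within a few mm of the stops (about (541,225) and (537,297)). Next a close view of the scanner.

```bash
python3 - <<'E' 2>/dev/null
from h import *
env.movep((450,-85,200),[180,0,0]); f=env.grab_frame("wrist"); np.save("w6.npy",f,allow_pickle=True)
overlay(f,[],"w6.png",crop=(190,50,340,240),scale=3.1)
E
```

```text
(no output)
```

View pics/w6.png

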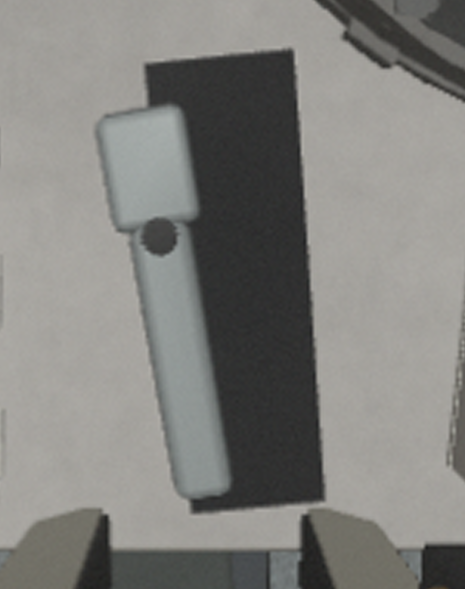

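Scanner front mid is at (139,109) and its tail mid at (205,494) in the crop. Mat corners are (147,64), (293,49), (324,499) and (192,513).

```bash
python3 - <<'E' 2>/dev/null
from h import *
f=np.load("w6.npy",allow_pickle=True).item()
C=lambda u,v,z: at_z(f,(u+589+.5)/3.1-.5,(v+155+.5)/3.1-.5,z)[:2]
n=C(139,109,30); t=C(205,494,30); d=n-t; pr("nose",n,"tail",t,"len",np.linalg.norm(d),"yaw",np.degrees(np.arctan2(d[1],d[0])),"org",n-75*d/np.linalg.norm(d))
hn=C(158,235,33); pr("button",hn)
m=np.array([C(*p,2) for p in((147,64),(293,49),(324,499),(192,513))]); pr("mat",m.mean(0)); d=m[0]+m[1]-m[2]-m[3]; pr(np.degrees(np.arctan2(d[1],d[0])))
E
```

```text
nose [557.2, -62.2] tail [407.5, -86.6] len 151.75998422865186 yaw 9.23930420088457 org [483.2, -74.2]
button [511.3, -68.9]
mat [486.8, -101.4]
5.3036621204793235
```

```bash
sed -i 's/^RACK.*/&/; $d' scene.py; cat >> scene.py <<'E'
MAT=T(487.5,-102.3,0,5.4); SCAN=T(483.2,-74.2,2,9.2); LAB=T(648.6,-372.1,87,1.2,RL)
E
cat >> h.py <<'E'
def scan_tool(o,Rs):  # tool pose holding scanner whose origin is o, rotation Rs
    R=Rs@np.diag([1,-1,-1]); return np.asarray(o)+Rs@[5,0,5], rpy(R)
def lab_scan(d):
    Rs=Ro.from_euler("ZY",[1.2,25],degrees=True).as_matrix(); return tr(LAB,[0,0,d])-Rs@[75,0,17],Rs
E
python3 - <<'E' 2>/dev/null
from h import *
S=SCAN[:3,:3]; o=SCAN[:3,3]
P=lambda dz: scan_tool(o+[0,0,dz],S)
for d in (70,130): print(np.round(env.solve_ik(*scan_tool(*lab_scan(d)))))
print(np.round(env.solve_ik(*P(0))))
env.movep(*P(120)); env.command_gripper(.55,40); env.movel(P(0)[0],speed=80); log("at")
env.command_gripper(0,40); log("grip")
if env.get_state()["gripper_width"]*93>15:
    env.movel(P(170)[0]); log("up")
    env.movep(*scan_tool(*lab_scan(150))); env.movel(scan_tool(*lab_scan(70))[0],speed=80); log("hold")
    for n in("wrist","scene"):
        f=env.grab_frame(n); overlay(f,[],f"hold_{n}.png",scale=1.5625)
E
```

```text
[-34.  46.  68. -14.  87.  58.]
[-37.  39.  76. -15.  85.  56.]
[-14.  34. 111.  -0.  36.  67.]
at t 47.3 w 51.3 p [488.4, -73.5, 7.4] F [0.2, -0.4, -0.8]
grip t 47.9 w 23.6 p [488.2, -73.4, 7.1] F [-1.1, 0.4, 1.6]
up t 49.1 w 23.5 p [487.7, -73.3, 176.3] F [1.0, -0.0, -2.4]
hold t 51.5 w 23.9 p [516.5, -375.0, 135.6] F [-0.4, 0.5, -1.5]
```

View pics/hold_wrist.png

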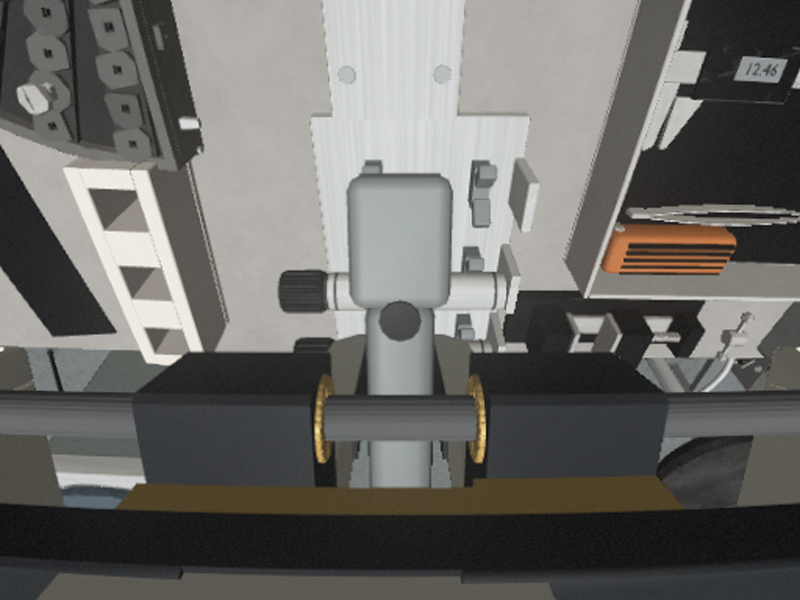

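The scanner sits straight in the jaws, nose edge at about (400,178); the label is above the frame. I check that pixel against the planned pose, hold, and look at the label in the other cameras.

```bash
python3 - <<'E' 2>/dev/null
from h import *
f=env.grab_frame("wrist"); o,Rs=lab_scan(70)
pr(proj(f,[o+Rs@[75,0,30],o+Rs@[75,0,34],o+Rs@[31,0,33]])*1.5625)
M=np.eye(4); M[:3,:3]=Rs; M[:3,3]=o
L=[([tr(LAB,[a,b]) for a,b in (([-28,-40,0],[28,-40,0]),([28,-40,0],[28,40,0]),([28,40,0],[-28,40,0]),([-28,40,0],[-28,-40,0]),([0,0,0],[0,0,70]))],(0,0,255))]
t=env.grab_frame("top"); overlay(t,L,"hold_top.png",crop=(290,130,390,240),scale=5)
env.dwell(3.3); log("held")
E
```

```text
[[396.7, 172.7], [396.6, 172.2], [397.0, 310.0]]
held t 55.0 w 23.9 p [516.7, -374.9, 135.3] F [0.1, 1.0, -1.8]
```

View pics/hold_top.png

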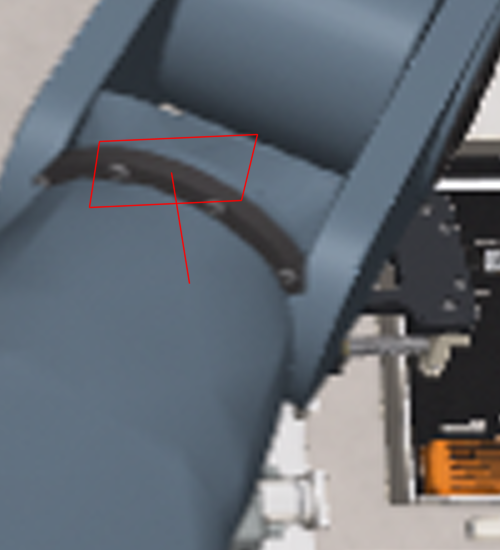

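The arm hides the label from the top camera. One combined picture will check the label fit (w2 crop) and the scene camera during the hold.

```bash
python3 - <<'E' 2>/dev/null
from h import *
q=[[-28,-40,0],[28,-40,0],[28,40,0],[-28,40,0]]
L=[([tr(LAB,[a,b]) for a,b in list(zip(q,q[1:]+q[:1]))+[([0,0,0],[0,0,70])]],(0,0,255))]
f2=np.load("w2.npy",allow_pickle=True).item(); overlay(f2,L,"a.png",crop=(270,10,400,110),scale=4)
s=env.grab_frame("scene"); o,Rs=lab_scan(70)
L.append(([(o+Rs@[-78,0,17],o+Rs@[75,0,17])],(0,255,0)))
p=proj(s,LAB[:3,3])[0]; pr(p); x,y=int(p[0]),int(p[1])
overlay(s,L,"b.png",crop=(x-40,y-50,x+40,y+50),scale=4)
a,b=[cv2.imread("pics/"+n) for n in("a.png","b.png")]; h=min(a.shape[0],b.shape[0]); m=np.hstack([a[:h],b[:h]])
cv2.imwrite("pics/lab.png",m[:,:800]); print(m.shape)
E
```

```text
[269.9, 161.1]
(400, 840, 3)
```

View pics/lab.png

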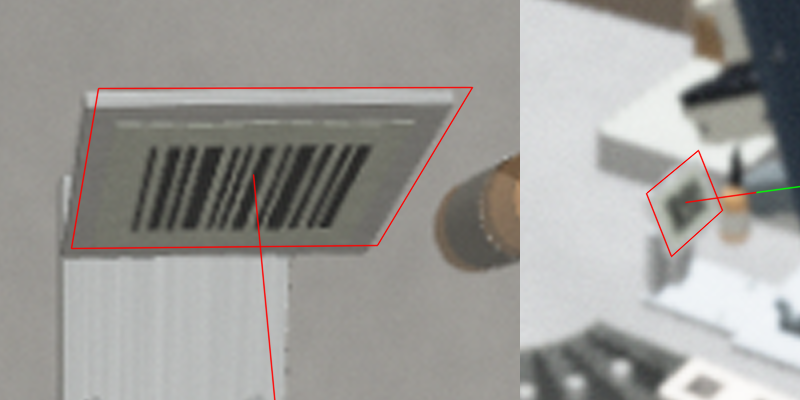

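The label overlay fits within about 3 mm, well inside the 18 mm tolerance, and the hold ran over 3 s. Returning the scanner to its mat.

```bash
python3 - <<'E' 2>/dev/null
from h import *
env.movel(scan_tool(*lab_scan(150))[0],speed=120)
o=MAT[:3,3]+[0,0,2]; P=lambda dz: scan_tool(o+[0,0,dz],MAT[:3,:3])
env.movep(*P(150)); env.movel(P(15)[0]); log("above")
print(env.movel(P(-2)[0],speed=20,contact_N=5)); log("down")
env.command_gripper(.55); env.movel(P(160)[0]); log("up")
env.movep((450,-200,230),[180,0,0]); f=env.grab_frame("wrist")
SCAN[:]=MAT; SCAN[2,3]=2
seg=[tr(BED,[[x,-70,42],[x,70,42]]) for x in (-60,0)]
overlay(f,[m for m in model()][-3:-1]+[(seg,(0,0,255))],"fin.png",scale=1.5625); log("end")
E
```

```text
above t 58.0 w 23.8 p [493.0, -102.1, 22.6] F [0.4, 0.5, -1.8]
True
down t 58.7 w 23.9 p [492.3, -101.8, 7.0] F [-1.2, 0.0, 5.5]
up t 60.5 w 51.2 p [492.0, -101.7, 166.3] F [-0.7, -0.1, -0.1]
end t 61.1 w 51.2 p [449.8, -199.4, 229.0] F [-0.3, 0.0, -0.3]
```

View pics/fin.png

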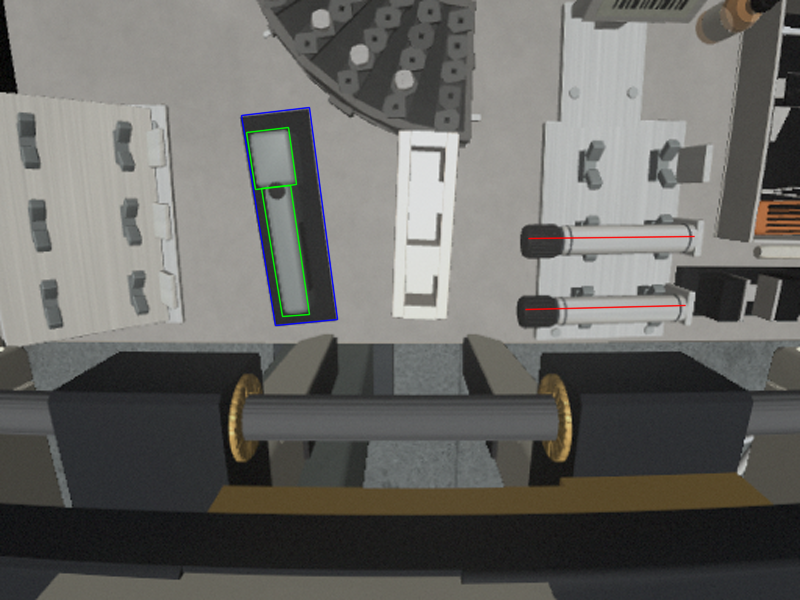

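The scanner lies flat along the mat on its predicted outline, and both cartridges are still in their bed seats. Handing in.

```bash
python3 -c "
from plant import env
env.close_job()"
```

```text
the job is handed in; nothing more can be done
```

The job is finished and handed in at about 61 s on the robot clock, well inside the 210 s limit; the hand-in reports no verdict.

- **Cartridges:** There were two in the rack. I parked both on the slanted rest, feet at the stops and caps up. I then moved both to the bed, in the middle seat and the seat nearest the robot.
- **Scanner:** It was knocked a few centimetres aside during the run, so I measured it again before gripping it. I held its nose at the planned 7 cm from the label for over 3 s, then laid it back on the mat.

**Last checks:**
- **Final picture:** The scanner matched its planned outline on the mat, and both cartridges lay level with their feet within a few mm of the stops.
- **Label position:** The label's estimated centre agreed with the early pictures to within about 3 mm, against a tolerance of 18 mm.
- **Nose position in the hold:** The top camera was blocked by the arm, and the label was outside the wrist picture. So the position rests on the computed pose, which agreed with the nose edge in the wrist picture to about 6 display pixels.
- **Jar, glue stick and dropper:** I planned the moves to keep clear of them, but did not check the jar and glue stick in a final picture. The part of the dropper that shows in the last picture is standing.

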